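# Top up the tube-carrier puck dispenser and dispense one puck

### The job

Top up the puck dispenser: drop the spare grey puck that stands on the bench into the flared mouth of the clear magazine tube, so that it sits flat on the two pucks already there. Then push the black sprung plunger under the visor right through its stroke to the stop, once only, and let it come back, so that the bottom puck is ejected onto the outlet shelf and the other two drop down in the tube. Do not knock over the small vial and the dropper bottle that stand nearby.

Things in the scene. Friction and masses are not known exactly. Their poses are not given: they have to be found in the camera images.
- dispenser: Metal puck dispenser fixed to the bench, about 180 x 185 x 126 mm. Origin on the bench under the axis of its vertical clear tube; own z up, own -x the front (plunger side), own +y the outlet side. Pucks stand on a deck 30 mm above the bench. Pushing the plunger drives a hidden ejector that shoves the bottom puck about 42 mm towards +y. A grey wedge, its face sloping 35 deg, fills x -125 to -50 mm.
- magazine_mouth (a point): Centre of the rim plane of the tube's flared mouth, on the tube axis, 126 mm above the bench. The mouth is 53 mm wide inside (58 outside) at the rim and narrows within 14 mm of depth to the tube's 38 mm bore.
- visor_edge (a point): Middle of the front lower edge of the flat visor over the plunger: x -100, z 108.5 mm in the dispenser's frame. The visor is 48 mm wide, 4 mm thick and runs back level to x -31 mm; it covers the plunger, so only a tool leaning towards the dispenser's front gets at it.
- plunger_cap (a point): Centre of the outer face of the black plunger cap (24 mm diameter); moves with it. At rest at x -100, y 0, z 74 mm in the dispenser's frame. The axis leans 35 deg from vertical towards the front: pushing in goes along (0.574, 0, -0.819) in the dispenser's frame. At the stop the cap still stands 2.5 mm proud of its steel collar (34 mm outside).
- outlet (a point): Point on the top of the outlet shelf (30 mm above the bench), 52 mm to the +y side of the tube axis; the shelf is 56 mm wide with low rims and an end lip.
- plunger (a joint): Travel of the plunger in m: 0 at rest (out), 0.018 at the stop (fully pushed). Spring: about 6 N at rest to 11 N at the stop; it returns by itself.
- puck_spare_centre (a point): Centre (half-way up, 11 mm above its underside) of the spare grey plastic puck, a disc of 34 mm diameter and 22 mm height with a round recess in the top, 30 g, standing upright alone on the bench.
- puck_lower_centre (a point): Centre of the identical puck that at the start is the bottom one in the magazine (centre 41 mm above the bench).
- puck_upper_centre (a point): Centre of the identical puck that at the start stands on the bottom one in the magazine (centre 63 mm above the bench).
- vial_centre (a point): Centre of a small capped white vial, 25 mm diameter, 46 mm tall, standing upright on the bench: leave it standing.
- dropper_centre (a point): Centre of a small white dropper bottle, 28 mm diameter, 70 mm tall, standing upright on the bench: leave it standing.
Not all that is in view belongs to the job. Leave any purple or yellow look-alike of the part that bears puck_spare_centre alone.

How it is judged:
By the outcome, as a careful person would: the job done as asked, in the order asked, and still so for the second after the job is handed in, with the robot touching nothing.
It also fails if it takes over 42 s, if anything falls off the work surface, if the arm or the gripper's body presses on something with over 40 N, if the wrist force passes 120 N, or if a joint passes its speed limit or range.

### The arm

A 6-joint arm with a two-finger parallel gripper is mounted at the origin on a cart in front of the work surface, level with it; the furniture and walls round the work are solid. World frame = base frame: x ahead of the robot, y to its left, z up, the work surface at z = 0. Lengths are in mm, angles in rad, forces in N, time in s.
With the tool pointing down it reaches from about 350 to 875 mm from the base axis. Payload 4.2 kg.
Tool frame: the origin (TCP) lies midway between the tips of the shut fingers; the grasp point (between the pads) lies 19 mm behind it; z points along the fingers, y is the direction in which the jaws open and shut (so a half turn about z gives the same grasp; the last joint's range is limited). The gripper opens to 85 mm and grips with 20 to 120 N. Pads are 22 mm wide; open, the fingers measure 114 mm over their backs; the gripper's body (76 mm by 85 mm) begins 54 mm behind the grasp point. The pads swing forward as they close: fully open they stand 13 mm farther back than shut.
Start: joints at [0.259, 0.385, 0.008, 0, -1.194, -0.259], TCP at [624.979, 0.025, 231.312] pointing down, gripper open.
Joint ranges: [-3.14, 3.14], [-1.21, 2.06], [-1.07, 1.41], [-3.16, 2.05], [-2.99, -0.16], [-3.1, 3.1]. Speed limits (rad/s): [2.79, 2.79, 3.14, 3.14, 3.14, 3.14].

### API

Orientations are given as a unit quaternion [x, y, z, w].
In Python, from bench import arm, eyes, nets gives the robot as it stands.
- The arm moves only by the tool jog_arm, never from a script. Its argument "rows" is a list of rows, each a list of 3 entries, a list of its own where there are three numbers: the shift along the tool's x, y, z in cm, then the turn, a rotation vector about the tool's x, y, z in degrees, then the finger opening in cm, from 0 to 8.54. In form: [[[x, y, z], [ax, ay, az], jaw], ...]. A call has 1 to 10 rows; each row shifts and turns the commanded pose from where the row before left it, along the tool's axes as they then stand; what a row does not reach is not made up. A row lasts 1/8 s, in which the tool goes at most 62.5 mm and 10.7 degrees, less where a joint would pass 70% of its speed; a pose out of reach is approached as far as the arm can. A call with a gripper value outside its range is refused whole. The fingers move at their own pace and stop on an object; the grip force is fixed at half the most. Time passes only in rows, so rows that do not move let the fingers close. It gives the time, the measured TCP pose, the force and the opening at its end, in the units of the state.
- arm.read_state(): the state, without advancing time (a new reading comes with each control period).
- eyes.get_image(name): name is "scene" or "side" or "wrist"; returns the picture (400x640x3 uint8, red, green, blue); there is no depth.
- eyes.camera_model(name): a dict with "K" (3x3 intrinsics, pixels), "rvec" (rotation vector, rad) and "tvec" (3), from world to camera coordinates, as OpenCV has them. Camera axes: x right, y down, z forward; pixel columns grow to the right and rows downward; lengths in mm; the calibration is good to about 2 mm. A picture is of the moment at which its call begins: read the wrist's pose just before it. camera_model takes no time and is no camera call; for the wrist camera it gives the pose at the moment of the call.
- arm.job_done(): hands the job in, once; it reports no verdict.
Trained networks look in the newest picture that a camera, given by its name, has taken for a name from the list of things; names that differ only in an ending like _2 or _b are one class to them, and where a whole thing is asked for, a point or a joint stands for the part that bears it (a point fixed in the world has none). Each returns a list of dicts, best first, with "conf" (0 to 1); they miss things now and then, are a little off and sometimes report something else, mostly with a low value. They report only what shows in the picture. A call takes as long as a camera call. They do not tell look-alikes from the thing itself.
- nets.boxes_of(camera, name): "position" ([column, row] as shares, 0 to 1, of the picture: columns of its width, rows of its height, amid what is visible of it).
The state is a dict: "clock": time; "joints": joint angles; "joint_vel": joint speeds; "joint_efforts": joint torques, N m; "position": TCP position; "ee_rot": TCP orientation; "contact_force": force on the tool from outside, world axes, zero at the start; "wrist_torque": the same for the moment, N m; "gripper_width": finger opening in mm.
Only numpy, scipy, OpenCV 4.12 (cv2) and the standard library are available. Lean on these libraries where they do the work, as an engineer would, in place of code of your own. Each camera call takes 0.05 s, during which the arm holds its last target.

## Working session

There is one attempt and no reset: what is moved stays moved. The work goes in short steps, Python scripts to look and compute and a tool call to move; the robot and the scene stay as the last step left them, time stands still between calls to the robot, and variables do not carry over. Pictures are saved under pics/ and viewed, and the job is handed in when it is done.

Besides the shell and the picture viewer there is one more tool, called after "Emit:" by a JSON object that holds its "name" and its "arguments". jog_arm: Moves the arm, as the interface text tells. Its arguments: {"type":"object","properties":{"rows":{"type":"array","items":{"type":"array"}}},"required":["rows"]}

```bash
ls; mkdir -p pics; cat > h.py <<'E'
import numpy as np, cv2, json
from bench import arm, eyes, nets
from scipy.spatial.transform import Rotation as R
def cam(n):
    m=eyes.camera_model(n); return np.array(m["K"],float),np.array(m["rvec"],float),np.array(m["tvec"],float)
def save(n,f):
    im=eyes.get_image(n); cv2.imwrite('pics/'+f,im[:,:,::-1]); return im
def ray(c,uv):
    K,r,t=c; Rm=cv2.Rodrigues(r)[0]; o=-Rm.T@t.ravel(); d=Rm.T@np.linalg.inv(K)@np.array([uv[0],uv[1],1.]); return o,d/np.linalg.norm(d)
def onz(c,uv,z):
    o,d=ray(c,uv); return o+d*(z-o[2])/d[2]
def tri(obs):
    A=np.zeros((3,3));b=np.zeros(3)
    rs=[ray(c,uv) for c,uv in obs]
    for o,d in rs:
        P=np.eye(3)-np.outer(d,d);A+=P;b+=P@o
    x=np.linalg.solve(A,b)
    return x,[np.linalg.norm((np.eye(3)-np.outer(d,d))@(x-o)) for o,d in rs]
def proj(c,p):
    K,r,t=c; return cv2.projectPoints(np.array(p,float).reshape(-1,3),r,t,K,None)[0].reshape(-1,2)
E
python3 - <<'E'
from h import *
np.set_printoptions(precision=3,suppress=True)
print(arm.read_state())
names=["dispenser","magazine_mouth","visor_edge","plunger_cap","outlet","puck_spare_centre","vial_centre","dropper_centre"]
for c in ["scene","side","wrist"]:
    save(c,c+'0.png'); k=cam(c); print(c,k)
    for n in names:
        print(c,n,[(np.round(np.array(d["position"])*[640,400],1).tolist(),round(d["conf"],2)) for d in nets.boxes_of(c,n)])
print(arm.read_state()["clock"])
E
```

```text
pics
{'clock': 0.0, 'joints': array([ 0.259,  0.386,  0.007, -0.001, -1.194, -0.259]), 'joint_vel': array([-0.   , -0.002, -0.002,  0.001, -0.001, -0.002]), 'joint_efforts': array([ -0.001, -39.229,  18.84 ,   4.186,  -0.005,   0.   ]), 'position': array([624.425,   0.032, 230.227]), 'ee_rot': array([-0.707,  0.707,  0.001, -0.001]), 'contact_force': array([-0.312, -0.344, -0.535]), 'wrist_torque': array([0.023, 0.009, 0.006]), 'gripper_width': 85.57065652974595}
scene (array([[511.079,   0.   , 317.892],
       [  0.   , 511.079, 196.727],
       [  0.   ,   0.   ,   1.   ]]), array([ 1.979, -1.175,  0.564]), array([-324.331,  351.374,  865.127]))
scene dispenser [([283.2, 190.6], 0.61)]
scene magazine_mouth [([283.2, 189.2], 0.65)]
scene visor_edge [([285.6, 187.0], 0.79), ([383.6, 209.6], 0.48)]
scene plunger_cap [([311.0, 178.4], 0.39)]
scene outlet [([286.4, 189.4], 0.92), ([314.4, 178.6], 0.66)]
scene puck_spare_centre [([356.0, 234.6], 0.65), ([347.1, 255.5], 0.65), ([379.4, 255.6], 0.64), ([408.4, 240.4], 0.52)]
scene vial_centre [([297.2, 275.2], 0.65)]
scene dropper_centre 
[... 483 characters left out ...]
 0.85), ([372.3, 294.0], 0.79), ([324.7, 279.4], 0.59)]
side vial_centre [([257.7, 281.2], 0.86)]
side dropper_centre [([409.7, 249.3], 0.7), ([312.6, 195.3], 0.69)]
wrist (array([[342.302,   0.   , 313.886],
       [  0.   , 342.302, 202.22 ],
       [  0.   ,   0.   ,   1.   ]]), array([ 0.   , -3.106, -0.465]), array([625.539, -38.394, 379.584]))
wrist dispenser [([333.4, 224.6], 0.8)]
wrist magazine_mouth [([329.5, 225.1], 0.64)]
wrist visor_edge [([334.0, 223.1], 0.64)]
wrist plunger_cap [([298.3, 176.9], 0.66)]
wrist outlet [([327.4, 224.1], 0.69)]
wrist puck_spare_centre [([381.4, 8.3], 0.97), ([463.2, 3.4], 0.78)]
wrist vial_centre [([570.3, 53.2], 0.59)]
wrist dropper_centre []
1.35
```

View pics/scene0.png

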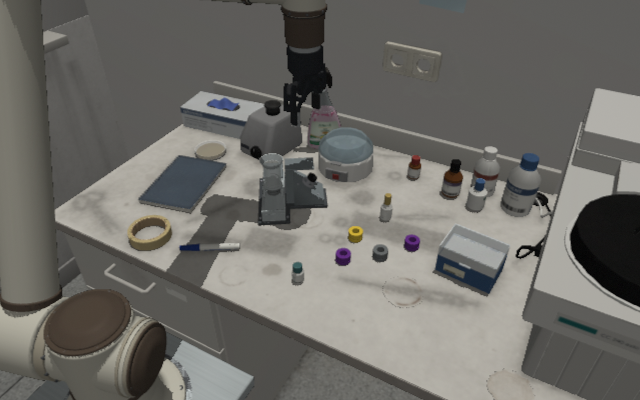

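View pics/side0.png

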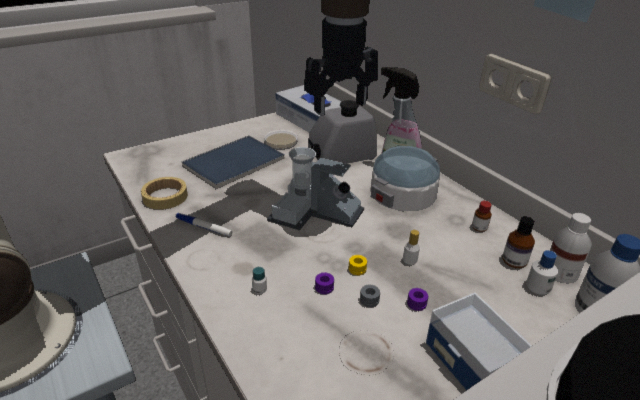

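View pics/wrist0.png

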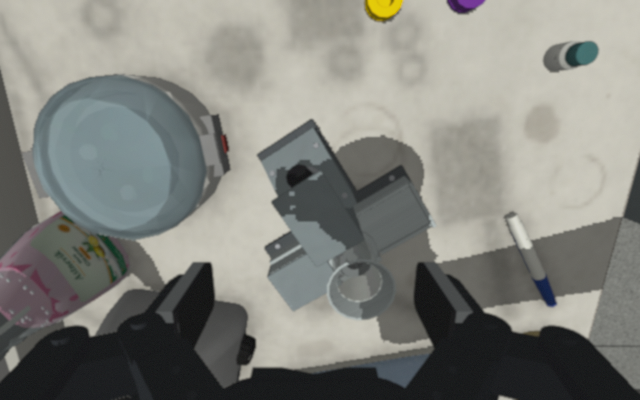

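```bash
python3 - <<'E'
import cv2,numpy as np
a=cv2.imread('pics/scene0.png')[150:300,240:440];b=cv2.imread('pics/side0.png')[130:330,230:440]
cv2.imwrite('pics/c1.png',cv2.resize(a,None,fx=4,fy=4,interpolation=2))
cv2.imwrite('pics/c2.png',cv2.resize(b,None,fx=3,fy=3,interpolation=2))
E
```

```text
(no output)
```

View pics/c1.png

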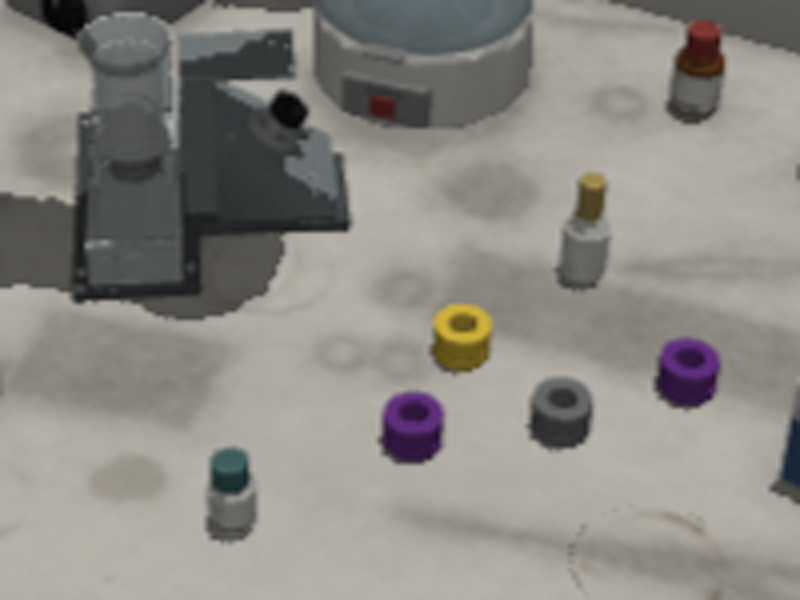

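View pics/c2.png

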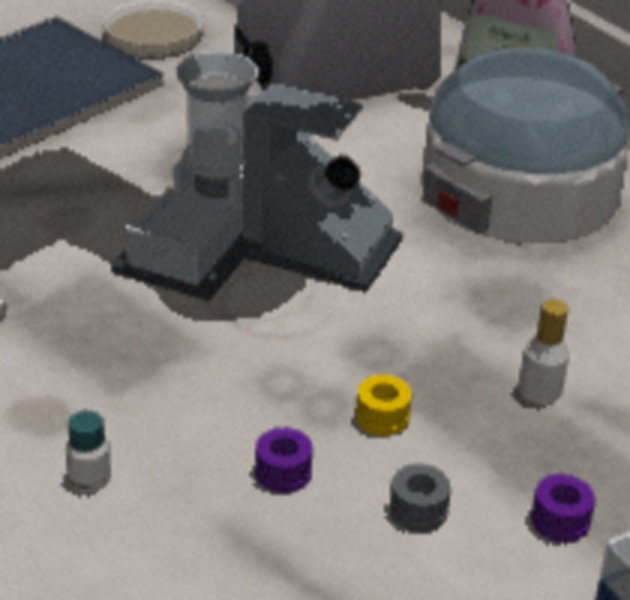

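The spare has four candidates in the scene view: yellow (356,234), purple (347,256), purple (412,243) and grey (380,253). The enlarged crop shows only the one at scene (380,253), side (370,296), is grey, so that is the spare puck. The tube, the cap and the two bottles can also be seen in the crops.

```bash
python3 - <<'E'
from h import *
np.set_printoptions(precision=1,suppress=True)
S,D,W=cam("scene"),cam("side"),cam("wrist")
P={"spare":[(S,(380.2,253)),(D,(370,295.7))],
"mouth":[(S,(271.2,160)),(D,(302.3,155.3)),(W,(361,290))],
"cap":[(S,(312.2,177.2)),(D,(344,187.7))],
"vial":[(S,(297.8,273.5)),(D,(259.3,280.5))],
"dropper":[(S,(386.3,208)),(D,(411,248.5))],
"yellow":[(S,(355.5,234.5)),(D,(358,265)),],
"purpleL":[(S,(343.2,256.5)),(D,(324.5,283.3))],
"purpleR":[(S,(412,243)),(D,(418,299.3))]}
for k,v in P.items(): print(k,*tri(v))
for c,uv in P["mouth"]: print(onz(c,uv,126))
a=cv2.imread('pics/wrist0.png')[100:340,220:460]
cv2.imwrite('pics/c3.png',cv2.resize(a,(720,720),interpolation=2))
E
```

```text
spare [ 534.  -235.4    6.7] [np.float64(0.7622708836682159), np.float64(0.7622708836681932)]
mouth [587.3  78.4 121.8] [np.float64(0.7552507668250812), np.float64(2.3682338558717047), np.float64(1.8450063024663657)]
cap [641.2  -2.8  65.6] [np.float64(0.20261247463078974), np.float64(0.20261247463091786)]
vial [ 385.5 -110.2   16.7] [np.float64(1.182654428332607), np.float64(1.1826544283326572)]
dropper [ 661.  -195.2   28.1] [np.float64(0.32005728368083397), np.float64(0.3200572836806582)]
yellow [ 564.1 -160.4    5.8] [np.float64(1.0258368871444328), np.float64(1.025836887144304)]
purpleL [ 484.3 -168.2    7.2] [np.float64(0.5939256657830705), np.float64(0.5939256657831954)]
purpleR [ 599.2 -286.     5.8] [np.float64(0.8027468848601823), np.float64(0.8027468848600617)]
[583.1  75.8 126. ]
[583.1  68.1 126. ]
[586.6  77.5 126. ]
```

View pics/c3.png

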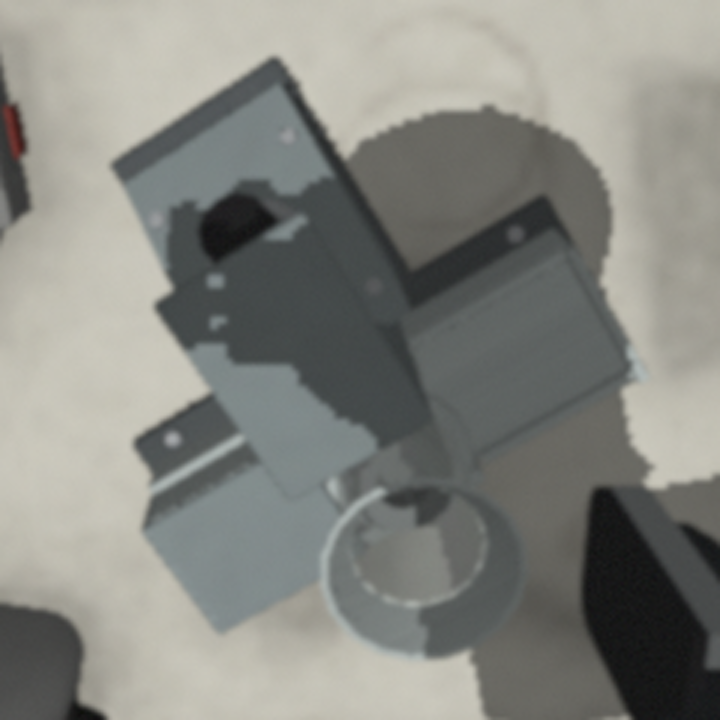

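```bash
python3 - <<'E'
from h import *
from scipy.optimize import least_squares
np.set_printoptions(precision=2,suppress=True)
W=cam("wrist");S=cam("scene");D=cam("side")
Rm=cv2.Rodrigues(W[1])[0];print("campos",-Rm.T@W[2], arm.read_state()["position"])
M=np.array([[0,0,126],[-100,-24,112.5],[-100,24,112.5],[-31,-24,112.5]],float)
U=np.array([(360.7,290.7),(271.7,201.7),(320,173.7),(316.7,266.7)])
def T(q,p):
    c,s=np.cos(q[2]),np.sin(q[2]); return np.asarray(p)@np.array([[c,s,0],[-s,c,0],[0,0,1]])+[q[0],q[1],q[3] if len(q)>3 else 0]
for n in (3,4):
    r=least_squares(lambda q:(proj(W,T(q,M))-U).ravel(),[587,78,2.15,0][:n]);print(r.x,np.degrees(r.x[2]),r.fun)
    q=r.x
    print("cap pred",T(q,[[-100,0,74]]),"in wrist",proj(W,T(q,[[-100,0,74]])), "scene",proj(S,T(q,[[-100,0,74],[0,0,126]])),"side",proj(D,T(q,[[-100,0,74],[0,0,126]])))
E
```

```text
campos [625.21 -74.4  374.74] [624.99   0.03 231.33]
[586.59  78.15   2.13] 122.22869757053898 [ 0.24  0.05 -1.2   1.06  1.35 -2.3  -0.45  1.58]
cap pred [[639.92  -6.44  74.  ]] in wrist [[297.8  176.53]] scene [[313.21 175.03]
 [271.16 159.  ]] side [[344.67 185.35]
 [301.24 152.87]]
[586.53  80.     2.13  -4.81] 122.25466867454085 [-0.52 -1.1  -0.36  1.53  1.24 -1.25 -0.43  0.87]
cap pred [[639.9   -4.56  69.19]] in wrist [[298.1  177.38]] scene [[312.56 176.4 ]
 [270.61 160.48]] side [[344.04 186.9 ]
 [300.77 154.55]]
```

Emit:
{"name": "jog_arm", "arguments": {"rows": [[[4, 1.5, 1], [0, 0, 0], 8], [[4, 1.5, 1], [0, 0, 0], 8], [[4, 1.5, 1.5], [0, 0, 0], 8], [[4, 1.5, 1.5], [0, 0, 0], 8], [[4, 1.5, 1.5], [0, 0, 0], 8], [[3.4, 1.5, 1.5], [0, 0, 0], 8]]}}

```text
clock: 2.1
position: [534.5, -235.4, 151.0]
ee_rot: [-0.707, 0.707, -0.0, 0.0]
contact_force: [-1.0, -0.5, -0.9]
gripper_width: 79.7
```

```bash
python3 - <<'E'
from h import *
np.set_printoptions(precision=2,suppress=True)
s=arm.read_state();print(s["clock"],s["position"],s["ee_rot"])
im=save("wrist","w1.png");np.save('w1cam.npy',np.array([*cam("wrist")[1].ravel(),*cam("wrist")[2].ravel()]))
print([(np.round(np.array(d["position"])*[640,400],1).tolist(),round(d["conf"],2)) for d in nets.boxes_of("wrist","puck_spare_centre")])
s=arm.read_state();print(s["clock"],s["position"],s["ee_rot"])
E
```

```text
2.1 [ 534.45 -235.4   151.01] [-0.71  0.71 -0.    0.  ]
[([237.6, 129.8], 0.95), ([284.7, 265.9], 0.87), ([318.8, 186.1], 0.75)]
2.2 [ 532.28 -236.17  149.39] [-0.71  0.71  0.   -0.  ]
```

View pics/w1.png

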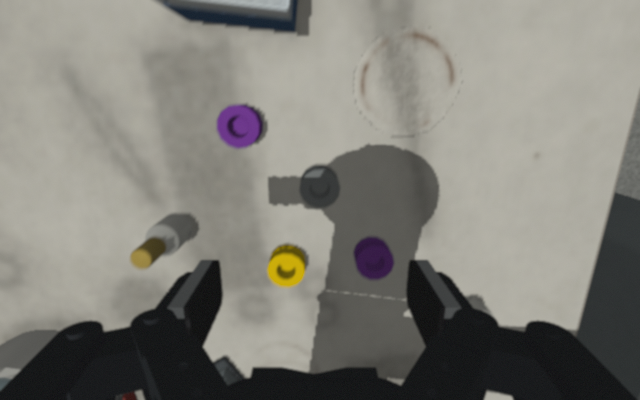

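```bash
python3 - <<'E'
from h import *
np.set_printoptions(precision=2,suppress=True)
save("wrist","w2.png"); s=arm.read_state();W=cam("wrist");print(s["clock"],s["position"],-cv2.Rodrigues(W[1])[0].T@W[2])
for z in (11,22): print(onz(W,(319.5,186),z))
p=s["position"]
a=cv2.imread('pics/w2.png')[150:230,270:370]
cv2.imwrite('pics/c4.png',cv2.resize(a,(800,640),interpolation=2))
E
```

```text
2.25 [ 533.79 -235.24  150.5 ] [ 534.08 -309.71  293.89]
[ 529.19 -237.43   11.  ]
[ 529.38 -240.24   22.  ]
```

View pics/c4.png

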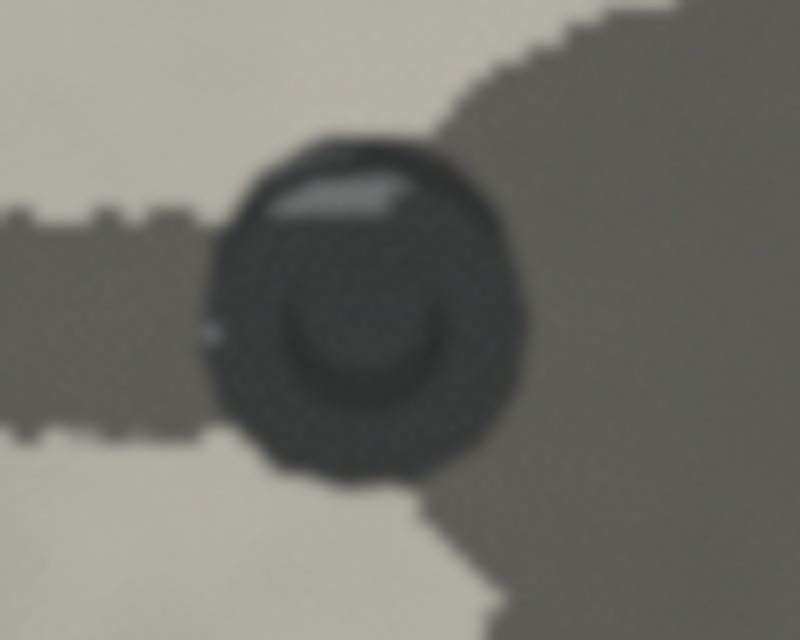

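The crop confirms the grey puck, with its silhouette centre at wrist pixel (315.6,189). That puts it near (532.5,-235), which agrees with the two-view measurement. I'm descending with a narrower jaw.

Emit:
{"name": "jog_arm", "arguments": {"rows": [[[0, 0.1, 3], [0, 0, 0], 5.6], [[0, 0, 3.5], [0, 0, 0], 5.6], [[0, 0, 3.5], [0, 0, 0], 5.6], [[0, 0, 3.0], [0, 0, 0], 5.6], [[0, 0, 1.4], [0, 0, 0], 5.6], [[0, 0, 0], [0, 0, 0], 5.6], [[0, 0, 0], [0, 0, 0], 2.5], [[0, 0, 0], [0, 0, 0], 2.5], [[0, 0, 0], [0, 0, 0], 2.5]]}}

```text
clock: 3.38
position: [535.2, -234.1, 9.2]
ee_rot: [0.707, -0.707, 0.001, -0.001]
contact_force: [-1.8, 2.2, 5.7]
gripper_width: 31.3
```

```bash
python3 - <<'E'
from h import *
np.set_printoptions(precision=2,suppress=True)
save("side","s3.png");save("wrist","w3.png")
for i in range(3):
    s=arm.read_state();print(s["clock"],s["position"],s["contact_force"],s["gripper_width"])
a=cv2.imread('pics/side3.png' if 0 else 'pics/s3.png')[230:350,300:460]
b=cv2.imread('pics/w3.png')
cv2.imwrite('pics/c5.png',np.hstack([cv2.resize(a,(400,300),interpolation=2),cv2.resize(b[200:400,200:440],(360,300),interpolation=2)]))
E
```

```text
3.475 [ 535.23 -234.1     9.15] [0.66 1.81 6.13] 31.563923795019218
3.475 [ 535.23 -234.1     9.15] [0.66 1.81 6.13] 31.563923795019218
3.475 [ 535.23 -234.1     9.15] [0.66 1.81 6.13] 31.563923795019218
```

View pics/c5.png

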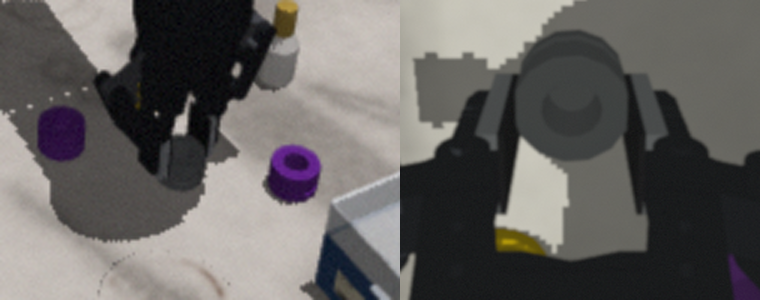

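```bash
python3 - <<'E'
from h import *
np.set_printoptions(precision=2,suppress=True)
W=cam("wrist");s=arm.read_state();print(s["joint_efforts"],s["wrist_torque"],s["ee_rot"])
for uv in [(314.7,263),(314.7,220),(314.7,306.7),(276.7,262),(352,262)]:print([onz(W,uv,z) for z in (0,11,22)])
print(proj(W,[s["position"],s["position"]+[0,0,19],s["position"]+[15.7,11,4],s["position"]+[15.7,-11,4],s["position"]+[15.7,0,4]]))
b=cv2.imread('pics/w3.png')
cv2.imwrite('pics/c6.png',cv2.resize(b[200:340,230:400],None,fx=4,fy=4,interpolation=2))
b=cv2.imread('pics/s3.png')
cv2.imwrite('pics/c7.png',cv2.resize(b[250:330,330:430],None,fx=7,fy=7,interpolation=2))
E
```

```text
[ -0.73 -38.03  11.45   2.53   0.29   0.  ] [ 0.43  0.26 -0.01] [ 0.71 -0.71  0.   -0.  ]
[array([ 535.2, -230.5,    0. ]), array([ 535.19, -236.12,   11.  ]), array([ 535.18, -241.73,   22.  ])]
[array([ 535.23, -253.02,    0.  ]), array([ 535.21, -257.01,   11.  ]), array([ 535.2 , -261.01,   22.  ])]
[array([ 535.17, -205.66,    0.  ]), array([ 535.16, -213.07,   11.  ]), array([ 535.15, -220.47,   22.  ])]
[array([ 553.93, -230.99,    0.  ]), array([ 552.56, -236.57,   11.  ]), array([ 551.2 , -242.16,   22.  ])]
[array([ 516.84, -231.09,    0.  ]), array([ 518.15, -236.67,   11.  ]), array([ 519.46, -242.24,   22.  ])]
[[314.62 265.08]
 [314.52 286.69]
 [280.64 290.5 ]
 [279.26 246.84]
 [279.97 269.12]]
```

View pics/c6.png

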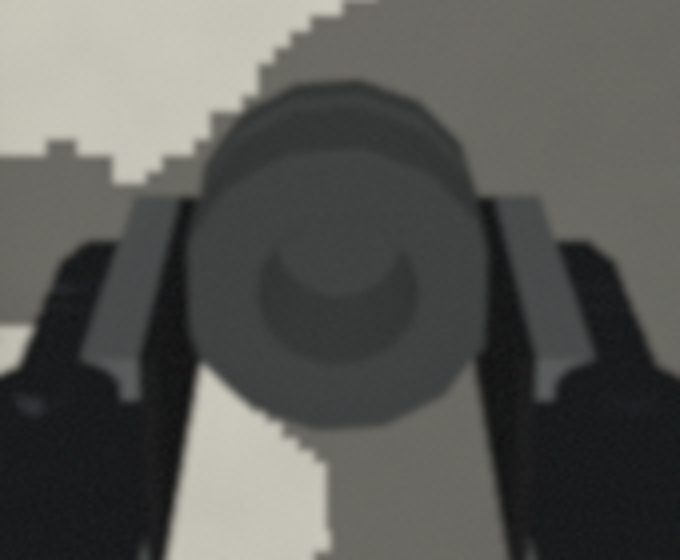

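View pics/c7.png

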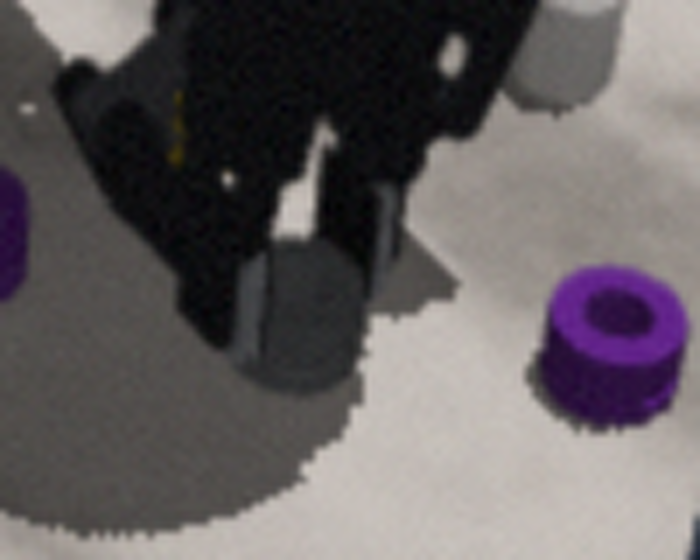

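```bash
python3 - <<'E'
from h import *
S,D=cam("scene"),cam("side")
print(tri([(S,(273,106)),(D,(348,106))]),tri([(S,(255,152)),(D,(316,151))]))
E
```

```text
(array([799.71626268, 208.91349047, 134.22258071]), [np.float64(0.5825474618075654), np.float64(0.582547461807413)]) (array([716.61838153, 222.75321499,  26.41449835]), [np.float64(0.4404180598197075), np.float64(0.44041805981978344)])
```

Emit:
{"name": "jog_arm", "arguments": {"rows": [[[0, 0, -2], [0, 0, 0], 2.5], [[0, 0, -4], [0, 0, 0], 2.5], [[0, 0, -5], [0, 0, 0], 2.5], [[0, 0, -5], [0, 0, 0], 2.5], [[0, 0, -4], [0, 0, 0], 2.5]]}}

```text
clock: 4.1
position: [534.1, -234.1, 210.1]
ee_rot: [-0.707, 0.707, -0.001, 0.001]
contact_force: [1.3, -0.2, -0.1]
gripper_width: 31.4
```

Emit:
{"name": "jog_arm", "arguments": {"rows": [[[-3.0, -0.65, 0], [0, 0, 0], 2.5], [[-4.2, -0.65, 0], [0, 0, 0], 2.5], [[-4.5, -0.65, 0], [0, 0, 0], 2.5], [[-4.5, -0.65, 0], [0, 0, 0], 2.5], [[-4.5, -0.65, 0], [0, 0, 0], 2.5], [[-4.5, -0.65, 1], [0, 0, 0], 2.5], [[-4, -0.65, 1], [0, 0, 0], 2.5], [[-2, -0.65, 1], [0, 0, 0], 2.5], [[0, 0, 0], [0, 0, 0], 2.5]]}}

```text
clock: 5.22
position: [585.7, 78.8, 176.2]
ee_rot: [0.708, -0.707, -0.0, 0.001]
contact_force: [-0.6, -0.3, -1.2]
gripper_width: 31.2
```

```bash
python3 - <<'E'
from h import *
np.set_printoptions(precision=2,suppress=True)
s=arm.read_state();print(s["clock"],s["position"],s["ee_rot"],s["gripper_width"])
save("wrist","w4.png");W=cam("wrist");save("side","s4.png");save("scene","m4.png")
print(proj(W,[[586.5,78.5,126],s["position"]]))
a=cv2.imread('pics/w4.png')[180:380,210:420];b=cv2.imread('pics/s4.png')[90:230,240:380];c=cv2.imread('pics/m4.png')[110:230,220:340]
cv2.imwrite('pics/c8.png',cv2.resize(a,None,fx=3,fy=3,interpolation=2))
cv2.imwrite('pics/c9.png',np.hstack([cv2.resize(b,(400,400),interpolation=2),cv2.resize(c,(400,400),interpolation=2)]))
E
```

```text
5.225 [585.71  78.83 176.21] [ 0.71 -0.71 -0.    0.  ] 31.18911756727458
[[313.27 226.66]
 [314.8  266.1 ]]
```

View pics/c8.png

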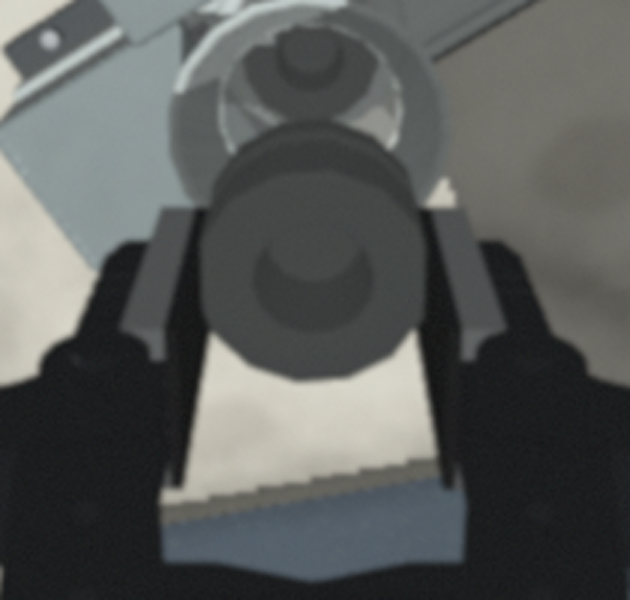

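View pics/c9.png

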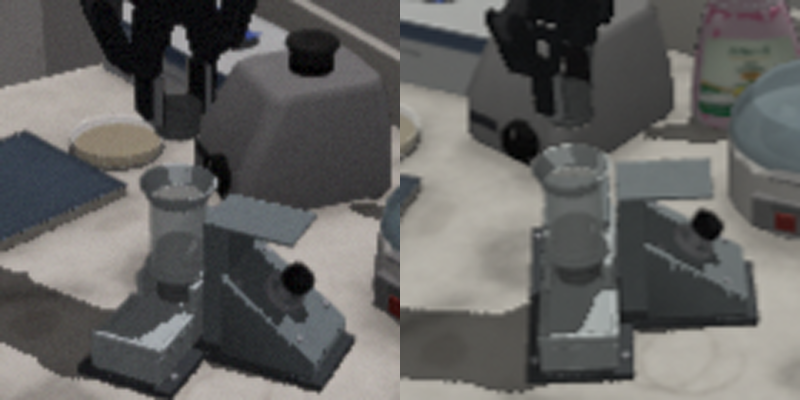

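```bash
python3 - <<'E'
from h import *
np.set_printoptions(precision=2,suppress=True)
W=cam("wrist");s=arm.read_state();z=s["position"][2];print(s["position"])
for dz in (10,13,16): print(dz,onz(W,(314.2,271.3),z+dz),onz(W,(314.2,220.7),z+dz-22)+[0,17,0],"w",34*0+ (onz(W,(276.7,271),z+dz)-onz(W,(351.7,271),z+dz))[0])
for r in (224,226,228): print(onz(W,(312.3,r),126))
E
```

```text
[585.97  77.14 177.6 ]
10 [586.18  74.94 187.6 ] [586.18  76.62 165.6 ] w 32.57339858945852
13 [586.18  73.32 190.6 ] [586.18  75.52 168.6 ] w 31.84092845270618
16 [586.18  71.69 193.6 ] [586.17  74.42 171.6 ] w 31.108458315953726
[587.35  76.25 126.  ]
[587.35  77.55 126.  ]
[587.36  78.86 126.  ]
```

Emit:
{"name": "jog_arm", "arguments": {"rows": [[[-0.15, -0.1, 1.0], [0, 0, 0], 2.5], [[0, 0, 1.5], [0, 0, 0], 2.5], [[0, 0, 1.2], [0, 0, 0], 2.5], [[0, 0, 0.5], [0, 0, 0], 2.5], [[0, 0, 0], [0, 0, 0], 2.5]]}}

```text
clock: 6.0
position: [586.8, 79.4, 134.7]
ee_rot: [0.707, -0.707, -0.0, 0.001]
contact_force: [0.1, -0.2, -1.1]
gripper_width: 31.4
```

```bash
python3 - <<'E'
from h import *
np.set_printoptions(precision=2,suppress=True)
s=arm.read_state();print(s["clock"],s["position"],s["contact_force"],s["gripper_width"])
save("wrist","w5.png");save("side","s5.png");save("scene","m5.png")
a=cv2.imread('pics/w5.png')[180:380,210:420];b=cv2.imread('pics/s5.png')[120:200,260:340];c=cv2.imread('pics/m5.png')[120:200,230:310]
cv2.imwrite('pics/c10.png',cv2.resize(a,None,fx=3,fy=3,interpolation=2))
cv2.imwrite('pics/c11.png',np.hstack([cv2.resize(b,(400,400),interpolation=2),cv2.resize(c,(400,400),interpolation=2)]))
E
```

```text
6.0 [586.8  79.4 134.7] [ 0.13 -0.21 -1.13] 31.366954840373147
```

View pics/c10.png

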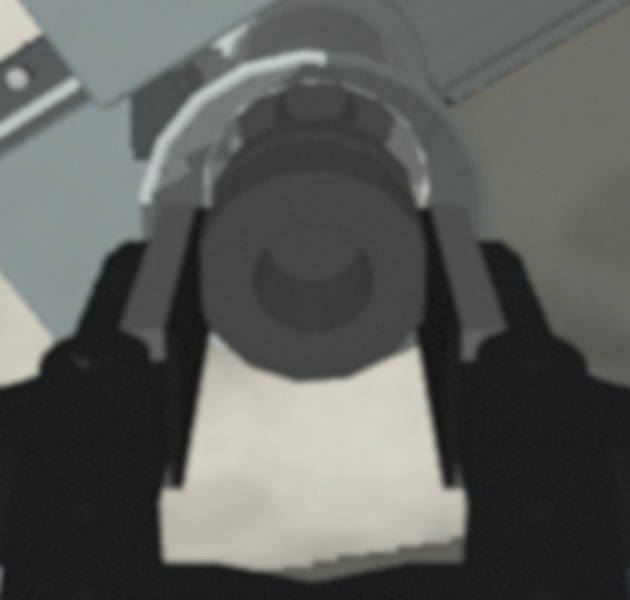

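View pics/c11.png

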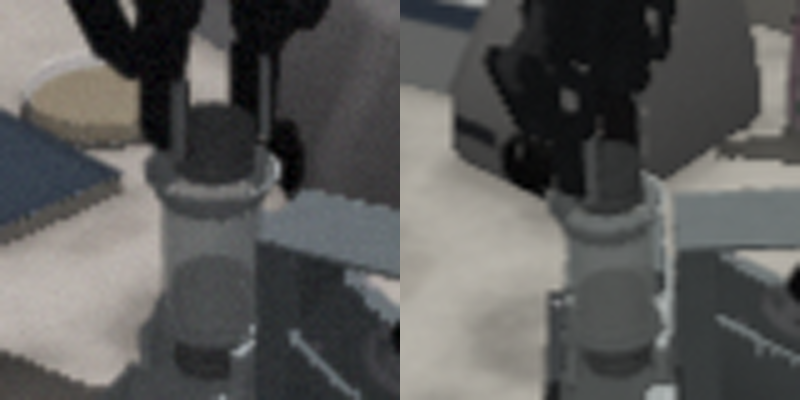

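```bash
python3 - <<'E'
from h import *
np.set_printoptions(precision=2,suppress=True)
save("wrist","w6.png");W=cam("wrist");s=arm.read_state();print(s["position"],s["clock"])
im=cv2.imread('pics/w6.png')
th=np.linspace(0,2*np.pi,80)
def circ(x,y,z,r): return np.c_[x+r*np.cos(th),y+r*np.sin(th),0*th+z]
big=cv2.resize(im[180:380,210:420],None,fx=3.8,fy=3,interpolation=2)[:, :]
big=cv2.resize(im[190:330,230:410],None,fx=4,fy=4,interpolation=2)
def dr(p,col):
    q=(proj(W,p)-[230,190])*4+1.5
    cv2.polylines(big,[np.round(q).astype(int)],True,col,1)
p=s["position"]
dr(circ(586.6,78.2,126,29),(0,255,0));dr(circ(586.6,78.2,112,19),(0,200,0))
b=p[2]-9
x,y=p[0],p[1]-1
dr(circ(x,y,b,17),(0,0,255));dr(circ(x,y,b+22,17),(0,0,255))
cv2.imwrite('pics/c12.png',big)
E
```

```text
[587.34  79.68 135.85] 6.2
```

View pics/c12.png

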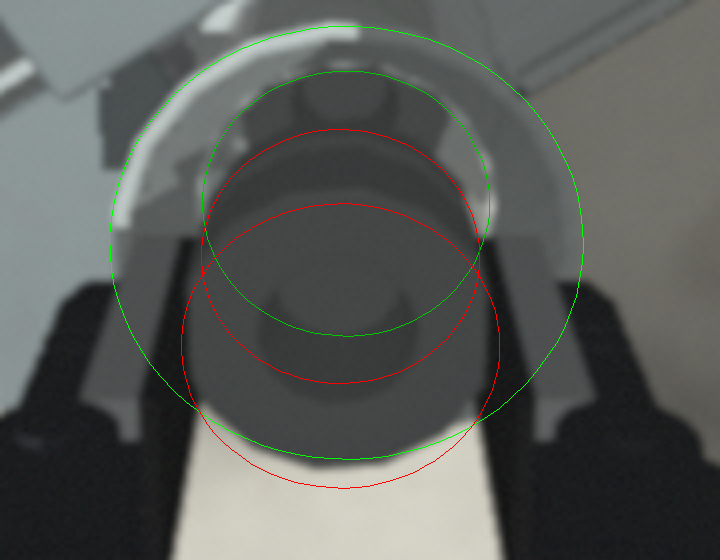

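Emit:
{"name": "jog_arm", "arguments": {"rows": [[[0.1, 0, 0.3], [0, 0, 0], 2.5], [[0, 0, 0.3], [0, 0, 0], 2.5], [[0, 0, 0], [0, 0, 0], 2.5]]}}

```text
clock: 6.58
position: [586.7, 78.4, 128.9]
ee_rot: [-0.707, 0.707, 0.0, -0.0]
contact_force: [0.3, -0.1, -0.3]
gripper_width: 31.7
```

Emit:
{"name": "jog_arm", "arguments": {"rows": [[[0, 0, 0], [0, 0, 0], 5], [[0, 0, 0], [0, 0, 0], 5], [[0, 0, 0], [0, 0, 0], 5], [[0, 0, -1], [0, 0, 0], 5], [[0, 0, -2], [0, 0, 0], 5], [[0, 0, -4], [0, 0, 0], 5]]}}

```text
clock: 7.32
position: [586.1, 78.2, 199.2]
ee_rot: [-0.707, 0.707, 0.001, -0.002]
contact_force: [0.1, 0.3, 0.8]
gripper_width: 50.2
```

```bash
python3 - <<'E'
from h import *
np.set_printoptions(precision=2,suppress=True)
s=arm.read_state();print(s["clock"],s["position"],s["contact_force"],s["gripper_width"])
save("wrist","w7.png");save("side","s7.png");save("scene","m7.png")
a=cv2.imread('pics/w7.png')[130:330,200:410];b=cv2.imread('pics/s7.png')[120:240,250:370];c=cv2.imread('pics/m7.png')[120:240,220:340]
cv2.imwrite('pics/c13.png',cv2.resize(a,None,fx=3,fy=3,interpolation=2))
cv2.imwrite('pics/c14.png',np.hstack([cv2.resize(b,(400,400),interpolation=2),cv2.resize(c,(400,400),interpolation=2)]))
E
```

```text
7.325 [586.1   78.22 199.16] [0.11 0.27 0.81] 50.182484456171764
```

View pics/c13.png

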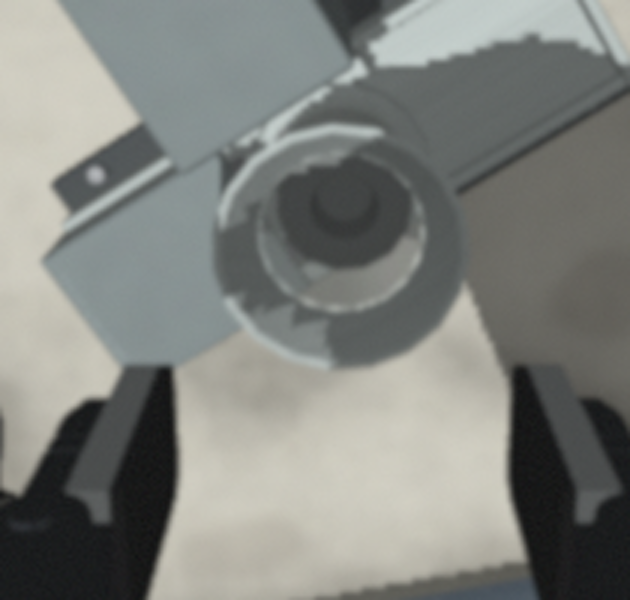

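View pics/c14.png

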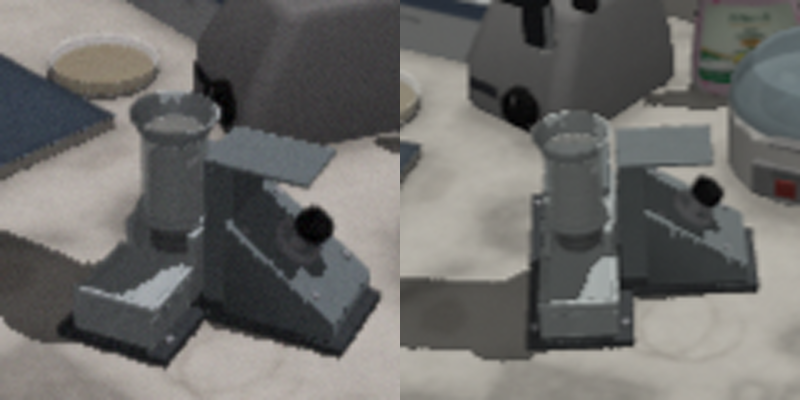

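```bash
cat >> h.py <<'E'
yaw=np.radians(122.2); O=np.array([586.7,78.2,0])
xd=np.array([np.cos(yaw),np.sin(yaw),0]);yd=np.array([-np.sin(yaw),np.cos(yaw),0]);zz=np.array([0,0,1.])
dp=0.5736*xd-0.8192*zz
Rt=np.c_[np.cross(yd,dp),yd,dp]
cap=O-100*xd+74*zz
def T(p): p=np.asarray(p,float).reshape(-1,3); return O+p[:,:1]*xd+p[:,1:2]*yd+p[:,2:]*zz
E
python3 - <<'E'
from h import *
from scipy.optimize import least_squares
np.set_printoptions(precision=2,suppress=True)
print(Rt,cap,"pre",cap-80*dp)
W=cam("wrist");s=arm.read_state();print(s["position"],s["clock"])
print(proj(W,T([[0,0,126],[-31,-24,112.5],[-31,24,112.5]])))
R0=R.from_quat(s["ee_rot"]);q=R0.inv()*R.from_matrix(Rt);print(np.degrees(q.as_rotvec()),q.as_euler('ZYX',degrees=True))
print(R0.as_matrix())
E
```

```text
[[ 0.44 -0.85 -0.31]
 [-0.69 -0.53  0.49]
 [-0.57  0.   -0.82]] [639.99  -6.42  74.  ] pre [664.44 -45.25 139.54]
[588.57  79.04 202.82] 7.475
[[318.   210.72]
 [265.74 186.39]
 [323.7  150.17]]
[-10.21 -34.05 -31.04] [-31.91 -35.1   -0.47]
[[ 0.   -1.    0.01]
 [-1.   -0.    0.  ]
 [-0.   -0.01 -1.  ]]
```

Emit:
{"name": "jog_arm", "arguments": {"rows": [[[0, 0, 0], [-2.0, -6.8, -6.2], 0], [[0, 0, 0], [-2.0, -6.8, -6.2], 0], [[0, 0, 0], [-2.0, -6.8, -6.2], 0], [[0, 0, 0], [-2.1, -6.8, -6.2], 0], [[0, 0, 0], [-2.1, -6.8, -6.2], 0], [[0, 0, 0], [0, 0, 0], 0]]}}

```text
clock: 8.22
position: [587.4, 77.1, 196.8]
ee_rot: [0.833, -0.464, -0.266, -0.142]
contact_force: [-0.9, -0.4, -0.3]
gripper_width: -0.0
```

```bash
python3 - <<'E'
from h import *
np.set_printoptions(precision=2,suppress=True)
s=arm.read_state();print(s["clock"],s["position"],s["joints"],s["gripper_width"])
R0=R.from_quat(s["ee_rot"]);print(np.degrees((R0.inv()*R.from_matrix(Rt)).as_rotvec()))
for k in (80,60): print(R0.as_matrix().T@(cap-k*dp-s["position"]))
E
```

```text
8.225 [587.38  77.11 196.79] [ 0.1   0.54  0.24 -0.54 -1.57  0.53] -0.001960450014618136
[ 0.38  0.12 -0.55]
[151.21  -1.22 -36.35]
[151.25  -1.35 -16.35]
```

Emit:
{"name": "jog_arm", "arguments": {"rows": [[[3, 0, -1.2], [0, 0, 0], 0], [[3.1, 0, -1.2], [0, 0, 0], 0], [[3.1, 0, -1.2], [0, 0, 0], 0], [[3.1, 0, 0], [0, 0, 0], 0], [[2.8, -0.1, 0], [0, 0, 0], 0], [[0, 0, 0], [0, 0, 0], 0]]}}

```text
clock: 8.98
position: [663.7, -43.6, 140.1]
ee_rot: [0.833, -0.463, -0.266, -0.141]
contact_force: [0.4, 0.2, -0.5]
gripper_width: 0.0
```

```bash
python3 - <<'E'
from h import *
np.set_printoptions(precision=2,suppress=True)
s=arm.read_state();print(s["clock"],s["position"])
save("wrist","w8.png");
ps=[];
R0=R.from_quat(s["ee_rot"]);print(np.degrees((R0.inv()*R.from_matrix(Rt)).as_rotvec()))
print(R0.as_matrix().T@(cap-s["position"]))
save("side","s8.png");save("scene","m8.png")
W=cam("wrist");s=arm.read_state();print(s["position"])
print(proj(W,[cap,s["position"]]), proj(W,T([[-100,-24,108.5],[-100,24,108.5],[0,0,126]])))
b=cv2.imread('pics/s8.png')[100:240,260:400];c=cv2.imread('pics/m8.png')[100:240,230:370]
cv2.imwrite('pics/c15.png',np.hstack([cv2.resize(b,(400,400),interpolation=2),cv2.resize(c,(400,400),interpolation=2)]))
E
```

```text
8.975 [663.69 -43.65 140.1 ]
[ 0.42  0.07 -0.47]
[ 1.87 -0.38 79.46]
[664.22 -42.3  143.17]
[[315.79 203.94]
 [314.54 264.69]] [[277.9  247.69]
 [354.62 247.35]
 [315.78 328.13]]
```

View pics/w8.png

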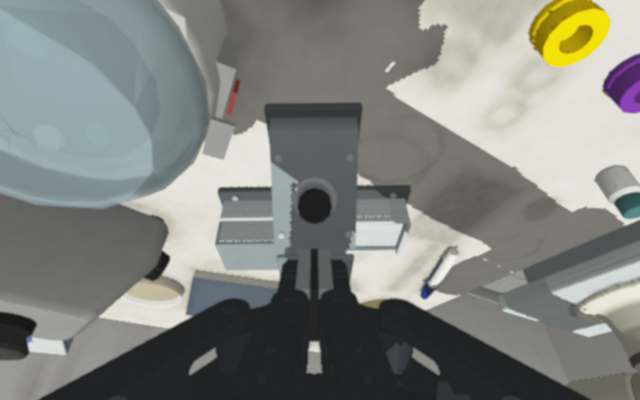

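View pics/c15.png

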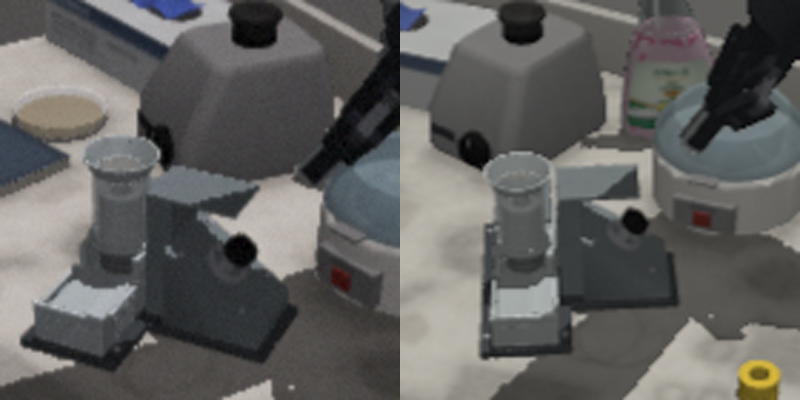

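The wrist view has the cap at (315,205) against a prediction of (315.8,204). The tool is aligned with the plunger axis and clear of the visor, so I'm advancing.

Emit:
{"name": "jog_arm", "arguments": {"rows": [[[0.1, 0, 2], [0, 0, 0], 0], [[0, 0, 3], [0, 0, 0], 0], [[0, 0, 1.8], [0, 0, 0], 0], [[0, 0, 0], [0, 0, 0], 0]]}}

```text
clock: 9.62
position: [642.9, -10.1, 85.7]
ee_rot: [0.834, -0.461, -0.266, -0.142]
contact_force: [-0.8, 0.3, -0.0]
gripper_width: 0.3
```

```bash
python3 - <<'E'
from h import *
np.set_printoptions(precision=2,suppress=True)
s=arm.read_state();print(s["clock"],s["position"])
R0=R.from_quat(s["ee_rot"]);print(np.degrees((R0.inv()*R.from_matrix(Rt)).as_rotvec()))
print(R0.as_matrix().T@(cap-s["position"]))
save("wrist","w9.png");save("side","s9.png");save("scene","m9.png")
b=cv2.imread('pics/s9.png')[140:230,290:380];c=cv2.imread('pics/m9.png')[130:220,260:350]
cv2.imwrite('pics/c16.png',np.hstack([cv2.resize(b,(400,400),interpolation=2),cv2.resize(c,(400,400),interpolation=2)]))
a=cv2.imread('pics/w9.png')[120:340,210:420];cv2.imwrite('pics/c17.png',cv2.resize(a,None,fx=2.7,fy=2.7,interpolation=2))
E
```

```text
9.625 [642.9  -10.06  85.74]
[ 0.43  0.05 -0.22]
[ 2.95  0.42 12.28]
```

View pics/c16.png

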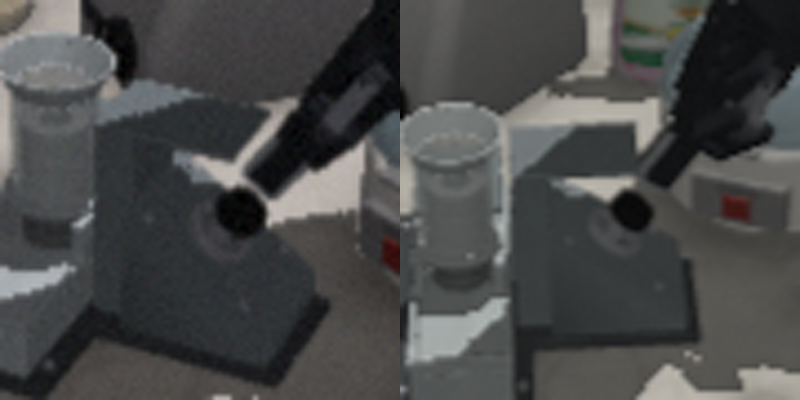

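View pics/c17.png

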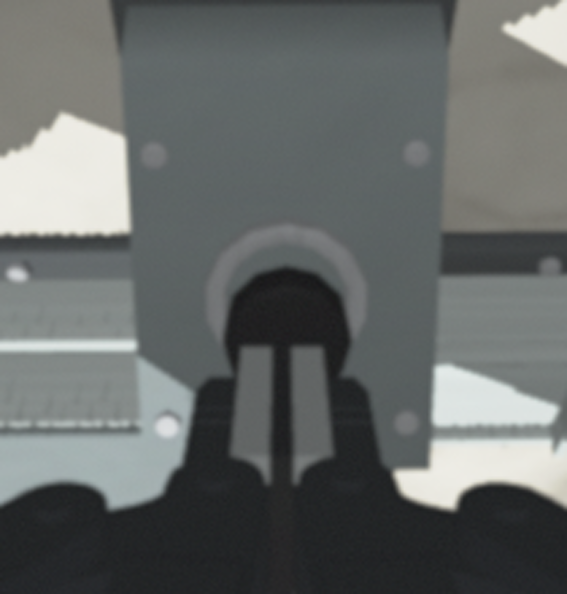

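Emit:
{"name": "jog_arm", "arguments": {"rows": [[[0.25, 0, 0.3], [0, 0, 0], 0], [[0, 0, 0.5], [0, 0, 0], 0], [[0, 0, 0.5], [0, 0, 0], 0], [[0, 0, 0.5], [0, 0, 0], 0], [[0, 0, 0.5], [0, 0, 0], 0], [[0, 0, 0.5], [0, 0, 0], 0]]}}

```text
clock: 10.52
position: [637.3, -1.3, 64.4]
ee_rot: [0.835, -0.461, -0.263, -0.142]
contact_force: [1.3, -6.4, 10.9]
gripper_width: 0.1
```

```bash
cat > st.py <<'E'
from h import *
np.set_printoptions(precision=2,suppress=True)
s=arm.read_state();R0=R.from_quat(s["ee_rot"]).as_matrix()
print(s["clock"],s["position"],"capd",R0.T@(cap-s["position"]),"Ftool",R0.T@s["contact_force"])
E
python3 st.py
```

```text
10.525 [637.33  -1.32  64.36] capd [ -0.78   0.51 -11.18] Ftool [ -1.21   2.38 -12.39]
```

Emit:
{"name": "jog_arm", "arguments": {"rows": [[[0, 0, 0.4], [0, 0, 0], 0], [[0, 0, 0.4], [0, 0, 0], 0], [[0, 0, 0], [0, 0, 0], 0]]}}

```text
clock: 10.9
position: [635.4, 1.8, 59.1]
ee_rot: [0.836, -0.461, -0.262, -0.142]
contact_force: [0.5, -6.9, 14.3]
gripper_width: -0.1
```

```bash
python3 st.py; python3 - <<'E'
from h import *
save("wrist","w10.png");save("side","s10.png");save("scene","m10.png")
b=cv2.imread('pics/s10.png')[140:230,290:380];c=cv2.imread('pics/m10.png')[150:240,240:330]
a=cv2.imread('pics/w10.png')[120:340,210:420]
cv2.imwrite('pics/c18.png',np.hstack([cv2.resize(x,(266,266),interpolation=2) for x in (b,c,a)]))
E
python3 st.py
```

```text
10.9 [635.37   1.8   59.1 ] capd [ -0.73   0.54 -17.61] Ftool [ -3.13   3.32 -15.15]
11.05 [635.35   1.81  59.06] capd [ -0.74   0.53 -17.65] Ftool [ -2.41   2.78 -14.69]
```

View pics/c18.png

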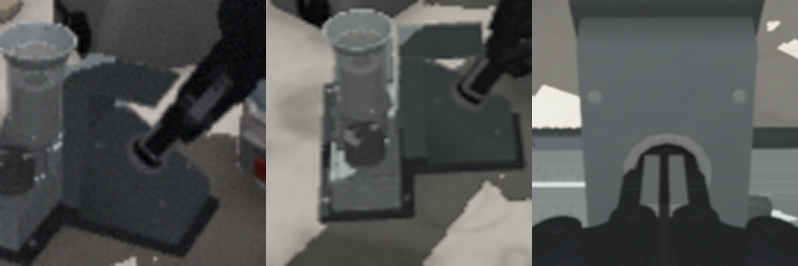

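Emit:
{"name": "jog_arm", "arguments": {"rows": [[[0, 0, 0.4], [0, 0, 0], 0], [[0, 0, 0.3], [0, 0, 0], 0], [[0, 0, 0], [0, 0, 0], 0]]}}

```text
clock: 11.42
position: [635.4, 1.9, 58.9]
ee_rot: [0.837, -0.46, -0.258, -0.142]
contact_force: [1.4, -14.6, 30.1]
gripper_width: -0.0
```

```bash
python3 st.py
```

```text
11.425 [635.43   1.92  58.89] capd [ -0.68   0.62 -17.83] Ftool [ -6.19   6.64 -32.24]
```

The commanded pose went 7 mm deeper but the tool stayed put, and the force rose to 32 N. The plunger is at its stop, so I'm retracting along its axis.

Emit:
{"name": "jog_arm", "arguments": {"rows": [[[0, 0, -0.7], [0, 0, 0], 0], [[0, 0, -0.8], [0, 0, 0], 0], [[0, 0, -1], [0, 0, 0], 0], [[0, 0, -1.5], [0, 0, 0], 0], [[0, 0, -3], [0, 0, 0], 0], [[0, 0, -4], [0, 0, 0], 0], [[0, 0, -3], [0, 0, 0], 0], [[0, 0, 0], [0, 0, 0], 0]]}}

```text
clock: 12.42
position: [676.1, -60.7, 165.4]
ee_rot: [0.835, -0.462, -0.263, -0.144]
contact_force: [-0.0, 1.0, -0.8]
gripper_width: 0.1
```

```bash
python3 st.py; python3 - <<'E'
from h import *
save("wrist","w11.png");save("side","s11.png");save("scene","m11.png")
b=cv2.imread('pics/s11.png')[120:330,230:440];c=cv2.imread('pics/m11.png')[140:300,240:400]
cv2.imwrite('pics/c19.png',np.hstack([cv2.resize(x,(400,400),interpolation=2) for x in (b,c)]))
b=cv2.imread('pics/s11.png')[140:230,260:350];c=cv2.imread('pics/m11.png')[145:235,240:330]
cv2.imwrite('pics/c20.png',np.hstack([cv2.resize(x,(400,400),interpolation=2) for x in (b,c)]))
E
```

```text
12.425 [676.1  -60.68 165.45] capd [ -1.17   1.43 112.28] Ftool [-0.22 -0.5   1.15]
```

View pics/c19.png

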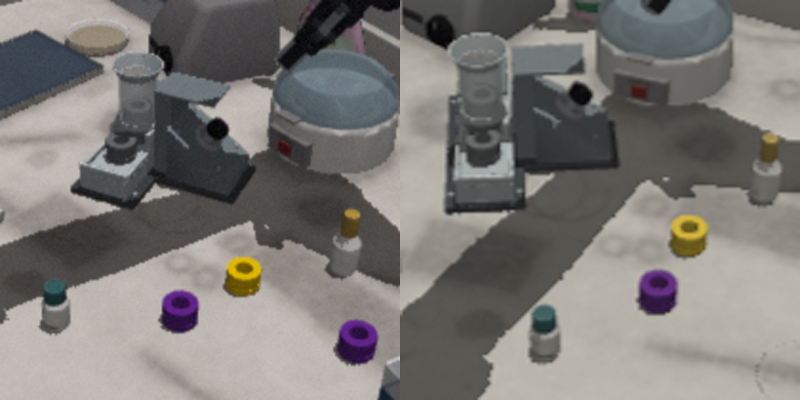

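View pics/c20.png

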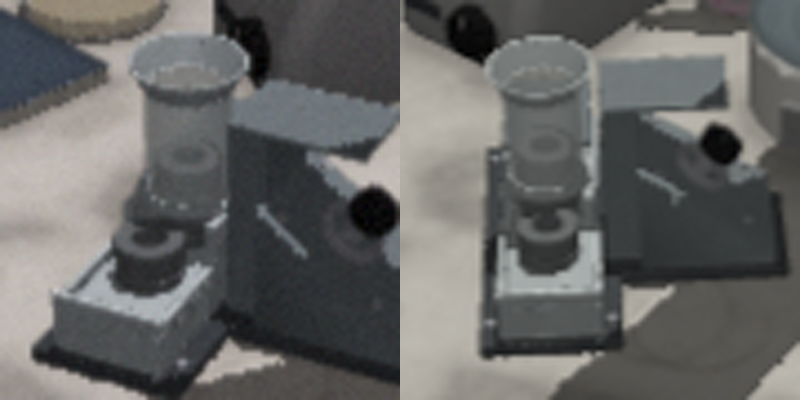

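View pics/w11.png

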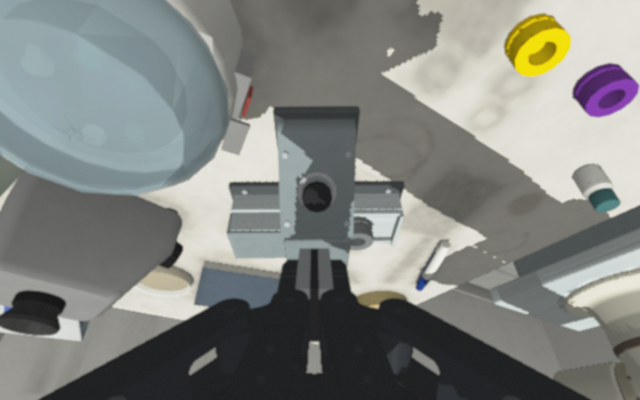

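```bash
python3 - <<'E'
from h import *
np.set_printoptions(precision=1,suppress=True)
S,D=cam("scene"),cam("side")
pts=T([[0,0,126],[0,0,96],[0,0,74],[0,0,52],[0,42,52],[-100,0,74]])
f=400/90
print("side crop",(proj(D,pts)-[260,140])*f);print("scene crop",(proj(S,pts)-[240,145])*f)
print(tri([(D,np.array([149,240])/f+[260,140]),(S,np.array([547,225])/f*1.0+[240-90,145])]))
E
```

```text
side crop [[183.4  57.1]
 [183.9 112.7]
 [184.2 152.4]
 [184.5 191.1]
 [144.7 233.7]
 [376.4 201.5]]
scene crop [[138.5  62.1]
 [141.9 107.8]
 [144.3 140.5]
 [146.6 172.5]
 [146.  218.7]
 [325.4 133.4]]
(array([554.1,  57.5,  45.7]), [np.float64(0.6133755991830002), np.float64(0.6133755991829675)])
```

```bash
python3 - <<'E'
from h import *
print(arm.job_done(), arm.read_state()["clock"])
E
```

```text
the job is handed in; nothing more can be done
the job is handed in; nothing more can be done
```

The job is done and handed in at about 12.6 s. The grey spare puck went into the tube and the plunger was pushed once. No verdict came back on hand-in.

**What I did**
- I picked the grey puck out from among the purple and yellow look-alikes and released it inside the flared mouth. A picture from above showed it flat in the bore.
- I pushed the plunger along its 35° axis with the fingers shut. Travel measured 17.8 mm against the nominal 18, and the force rose from about 15 N to 32 N with no further motion, so it reached the stop.
- I then backed the tool off along the same axis.

**Last checks**
- **Ejected puck:** it stands flat on the outlet shelf, about where a 42 mm ejection should put it.
- **Pucks in the tube:** the top one now shows at the height expected for two pucks (about 74 mm above the bench).
- **Plunger:** the cap is back out at rest.
- **Bottles:** the vial and the dropper bottle are still standing, and the robot is touching nothing.

**Disagreements, none of which affected the result**
- **Heights:** the two fixed cameras measured heights 4 to 8 mm low.
- **Jaw width:** it read about 31.4 mm on the 34 mm puck.
- **Tool position:** readings scattered by about 2 mm.

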